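# Latch the sample case shut

### The job

The small sample case stands ajar on the bench with its draw latch open. Lift the wire loop over the keeper on the far half, draw it gently back until it catches under the keeper's lip and let go of it so that it stays hooked, then swing the lever over and press it flat, past centre, so that the latch alone draws the case shut. Feel your way and do not force it: neither strain the wire against the keeper while you hold it, nor push on the far half, nor bear down hard on the lever, and leave the other things on the bench where they are.

Things in the scene. Friction and masses are not known exactly. Their poses are not given: they have to be found in the camera images.
- case: Dark blue case, 147 x 220 x 150 mm (x, y, z), fixed to the bench, standing on its foot hinge. Origin on the bench under the seam, mid-width; z up; seam plane x = 0. Near half x from -85 to 0 mm. The far half swings about a foot hinge (x 20, z 12 mm) and stands ajar by an UNMEASURED 2 to 16 mm at its top. It is stiff: about 18 to 32 N at the top moves it; only the latch may draw it shut, do not push it.
- keeper_shut (a point): Steel keeper on top of the far half, 10 mm wide in y. This point: where the loop's bar would sit if the half were fully shut (case x 20.5, y 0, z 158 mm). The real keeper is 2 to 16 mm farther out in +x and up to 1 mm lower (tilting out up to 0.11 rad). From this point: post face at x -2 mm, sloping lip over the seat, its outer edge at x +3.2, z +1.7, its top at z +6; base plate top at z -6.5, out to x +21. The seat is open to +x.
- bar (a point): Middle of the loop's cross bar: steel wire 4 mm thick, 31 mm long along case y. Frame = the loop's: x along the loop away from its pivot, z up. Loop: two side wires, 60 mm from bar to its pivot on the lever, 35 mm wide. A weak spring (about 0.2 N) lifts the loop clear whenever it is not caught under the lip. Only the bar and the keeper touch. Keep them under 12 N while the loop is held.
- tab (a point): Grasp point on the loop's upright steel pull tab, 14 mm wide along case y, 3 mm thick, 36 mm tall; the point lies 6 mm below the tab's top edge, and at x +6.5, z +29 mm from the bar in the loop's frame (same axes as bar). Pinched across its 14 mm width (along case y) it can pivot in the fingers.
- lever (a joint): Lever angle, rad: 0 = flat on its stop, pointing to case -x (latched); grows as it is raised, pi/2 upright, 2.4 at most, leaning to +x. Pivot along case y at case x -18, z 166 mm. The loop's pivot is on the lever 20 mm from the lever's. It stays where it is left (light friction). Pressing it shut takes about 5 to 10 N near its end; it passes centre at about 0.2 rad; keep under 25 N.
- lever_end (a point): Point on the steel lever's centre plane, 55 mm from its pivot and 7 mm from its free end. The lever is a plain bar 20 mm wide (case y), 4 mm thick, 62 mm from pivot to end. Its x axis runs from this end towards the pivot.
- loop_root (a point): The loop's pivot on the lever, 20 mm from the lever's pivot towards its free end.
- tip_box: Bystander: box of pipette tips, 85 x 120 x 71 mm, loose, dark blue with a yellow tray. Origin under its centre. Leave alone (at most 30 mm of movement).
- wash_bottle: Bystander: white plastic bottle, 64 mm across, 125 mm tall, loose. Origin under its centre. Leave alone (at most 30 mm of movement).
- media_jar: Bystander: glass jar, 72 mm across, 95 mm tall, loose. Origin under its centre. Leave alone (at most 30 mm of movement).

How it is judged:
On the way:
1. the loop's bar is caught under the keeper's lip and stays there with the fingers off the loop (contact force between loop and shell above 0.05 N and contact force between the fingers and loop below 0.1 N and z of bar in the frame of case below 0.161 m and value of joint lever above 0.4 rad), for 0.3 s.
At the end, for the whole second after the job is handed in: The lever lies flat (within 0.06 rad of its stop), the loop is still hooked under the keeper's lip and pulls on it with more than 5 N, and the far half (shell) is drawn to within 0.03 rad (4 mm at its top) of fully shut (value of joint lever below 0.06 rad and contact force between loop and shell above 5 N and z of bar in the frame of case below 0.161 m and value of joint shell below 0.03 rad); the robot touches nothing.
It fails at once if the wire is strained: over 12 N between loop and keeper while the fingers touch the loop (contact force between loop and shell above 12 N and contact force between the fingers and loop above 0.3 N).
It fails at once if the far half of the case (shell) is pushed with over 15 N (contact force between any of the fingers, the arm and shell above 15 N).
It fails at once if the lever bar is pressed with over 25 N (contact force between the fingers and lever_c0 above 25 N).
It fails at once if a bystander moved more than 30 mm (distance of any of tip_box, wash_bottle, media_jar from where it was at the start of the episode above 0.03 m).
It also fails if it takes over 72 s, if anything falls off the work surface, if the arm or the gripper's body presses on something with over 40 N, if the wrist force passes 120 N, or if a joint passes its speed limit or range.

### The arm

A 6-joint arm with a two-finger parallel gripper is mounted at the origin on the work surface. World frame = base frame: x ahead of the robot, y to its left, z up, the work surface at z = 0. Lengths are in m, angles in rad, forces in N, time in s.
With the tool pointing down it reaches from about 0.375 to 0.9 m from the base axis. Payload 3.1 kg.
Tool frame: the origin (TCP) lies between the finger pads; the fingertips stand 8 mm ahead of it and the grasp point (between the pads) lies 11 mm behind it; z points along the fingers, y is the line along which they close (so a half turn about z gives the same grasp; the last joint's range is limited). The gripper opens to 85 mm and grips with 20 to 120 N. Pads are 22 mm wide; open, the fingers measure 114 mm over their backs; the gripper's body (76 mm by 85 mm) begins 54 mm behind the grasp point. The pads swing forward as they close: fully open they stand 13 mm farther back than shut.
Start: joints at [1.099, 0.527, 1.433, -0, 1.181, -0.178], TCP at [0.181, 0.598, 0.239] pointing down, gripper open.
Joint ranges: [-3.08, 3.08], [-0.75, 2.2], [0.22, 2.44], [-1.43, 4.57], [0, 2.65], [-2.85, 2.85]. Speed limits (rad/s): [2.79, 2.79, 3.14, 3.14, 3.14, 3.14].

### API

Orientations are given as a unit quaternion [x, y, z, w].
In Python, from station import readout, cams, sign_off gives the robot as it stands.
- The arm moves only by the tool send_rows, never from a script. Its argument "commands" is text: rows parted by semicolons, each of 5 numbers parted by spaces: the finger opening in mm, from 0 to 85.4, then the shift along the tool's x, y, z each as a share of 0.02 m, from -1 to 1, then the turn about the tool's z as a share of 4 degrees, from -1 to 1. In form: grip dx dy dz spin; .... A call has 1 to 20 rows; each row shifts and turns the commanded pose from where the row before left it, along the tool's axes as they then stand; what a row does not reach is not made up. A row lasts 1/12 s, in which the tool goes at most 41.7 mm and 7.16 degrees, less where a joint would pass 70% of its speed; a pose out of reach is approached as far as the arm can. A call with a number of a shift or a turn outside -1 to 1 is refused whole. A call with a gripper value outside its range is refused whole. The fingers move at their own pace and stop on an object; "grip_force" is the grip in N (left out, the last holds). Time passes only in rows, so rows that do not move let the fingers close. It gives the time, the measured TCP pose, the force, the opening and the grip force at its end, in the units of the state.
- readout.sense(): the state, without advancing time (a new reading comes with each control period).
- cams.snapshot(name): name is "scene" or "top" or "wrist"; returns a dict with "pixels" (400x640x3 uint8, red, green, blue), "intrinsics" (3x3 intrinsics, pixels), "eye" and "rotation" of the camera in the world. Camera axes: x right, y down, z forward; pixel columns grow to the right and rows downward; lengths in m; the calibration is good to about 2 mm. A picture is of the moment at which its call begins. There is no depth.
- sign_off(): hands the job in; it is judged then, once.
The state is a dict: "t": time; "q": joint angles; "qd": joint speeds; "tau": joint torques, N m; "tcp_pos": TCP position; "tool_rot": TCP orientation; "force": force on the tool from outside, world axes, zero at the start; "ft_torque": the same for the moment, N m; "finger_gap": opening from 0.0 (shut) to 1.0 (fully open); "gripper_force": force on a finger pad.
Only numpy, scipy, OpenCV 4.12 (cv2) and the standard library are available. Lean on these libraries where they do the work, as an engineer would, in place of code of your own. Each camera call takes 0.05 s, during which the arm holds its last target. There are 200 camera calls.

## Working session

There is one attempt and no reset: what is moved stays moved. The work goes in short steps, Python scripts to look and compute and a tool call to move; the robot and the scene stay as the last step left them, time stands still between calls to the robot, and variables do not carry over. Pictures are saved under pics/ and viewed, at most 10 in all, crops included, and the job is handed in when it is done.

Besides the shell and the picture viewer there is one more tool, called after "Request:" as name(argument=value, ...) on one line, values as JSON. send_rows: Moves the arm, as the interface text tells. Its arguments: {"type":"object","properties":{"commands":{"type":"string"},"grip_force":{"type":"number"}},"required":["commands"]}

```bash
mkdir -p pics; ls
python3 - <<'E'
from station import readout,cams
import cv2,numpy as np
s=readout.sense();print(s)
for n in("scene","top"):
    d=cams.snapshot(n);cv2.imwrite(f"pics/{n}0.png",d["pixels"][...,::-1]);np.savez(f"{n}0.npz",**d)
    print(n,d["intrinsics"],d["eye"],d["rotation"])
E
```

```text
pics
{'t': 0.0, 'q': array([ 1.09847796e+00,  5.28464535e-01,  1.43392322e+00, -6.97565707e-07,
        1.18136732e+00, -1.78505974e-01]), 'qd': array([-0.00085208,  0.00044918, -0.00083132, -0.00089246, -0.00088817,
        0.00081647]), 'tau': array([ 7.96012646e-04, -4.42349553e+01, -1.78026402e+01, -1.98533221e-04,
        8.37111671e-03,  1.59377987e-05]), 'tcp_pos': array([0.1806536 , 0.59758985, 0.23832794]), 'tool_rot': array([ 1.46378141e-01,  9.89228119e-01, -1.02457125e-03, -3.45356903e-04]), 'force': array([-0.3242052 ,  0.37542277, -0.06665939]), 'ft_torque': array([ 0.0028009 , -0.03918449,  0.00582486]), 'gripper_force': 0.0, 'finger_gap': 0.9990878491592129}
scene [[442.12613565   0.         322.86414052]
 [  0.         442.12613565 197.75364688]
 [  0.           0.           1.        ]] [1.07161802 0.4074569  0.91378153] [ 0.45365645  0.82456913 -0.29462402 -0.16576566]
top [[499.75835055   0.         315.75909353]
 [  0.         499.75835055 197.41919261]
 [  0.           0.           1.        ]] [0.22068637 0.0416955  1.49874541] [ 0.73343129 -0.67156097  0.07162614 -0.07716278]
```

View pics/scene0.png

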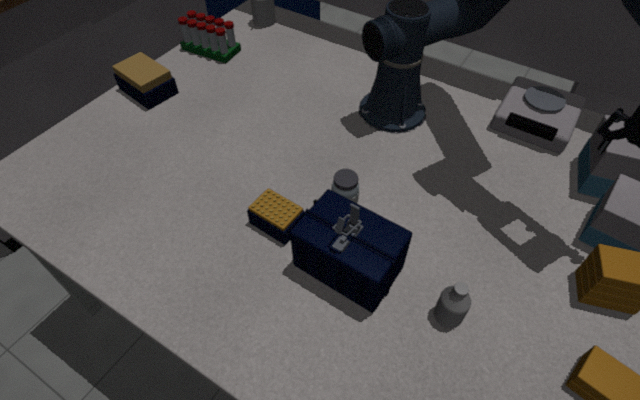

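View pics/top0.png

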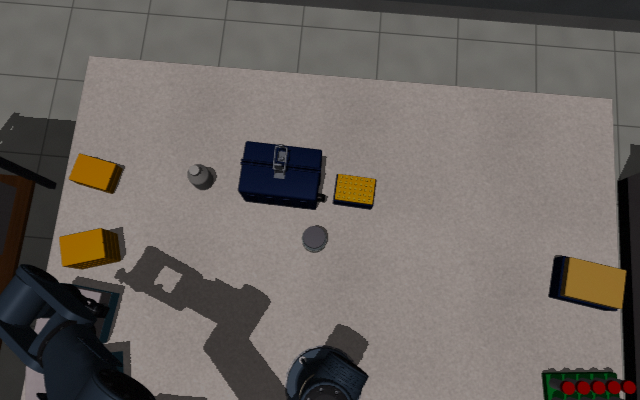

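The case stands ahead of the robot: top view near (281,172), scene view near (350,240). The latch is at (281,160) in the top view. Next I enlarge both.

```bash
cat > h.py <<'E'
import numpy as np,cv2
from scipy.spatial.transform import Rotation as R
def cam(n):
    d=np.load(n+".npz"); return d["intrinsics"],d["eye"],R.from_quat(d["rotation"]).as_matrix()
def proj(n,P):
    K,e,r=cam(n); c=(np.atleast_2d(P)-e)@r; u=c@K.T; return u[:,:2]/u[:,2:]
def ray(n,px):
    K,e,r=cam(n); d=r@np.linalg.solve(K,[px[0],px[1],1]); return e,d/np.linalg.norm(d)
def atz(n,px,z):
    e,d=ray(n,px); return e+d*(z-e[2])/d[2]
E
python3 - <<'E'
import cv2
from h import *
a=cv2.imread("pics/top0.png")[130:220,225:345]; b=cv2.imread("pics/scene0.png")[185:310,280:420]
f=lambda i,k:cv2.convertScaleAbs(cv2.resize(i,None,fx=k,fy=k,interpolation=cv2.INTER_CUBIC),alpha=1.8,beta=20)
cv2.imwrite("pics/topc.png",f(a,6)); cv2.imwrite("pics/scenec.png",f(b,4.6))
print(proj("top0",[[.5,0,0],[.6,0,0],[.5,.1,0]]))
for p in[(322,150),(241,143),(240,198),(318,206),(281,160)]:print(atz("top0",p,.15))
E
```

```text
[[336.72795138 212.29974707]
 [339.28485925 180.57081461]
 [304.05581705 209.4611075 ]]
[0.64620033 0.05959733 0.15      ]
[0.64658558 0.28931237 0.15      ]
[0.48852219 0.2731627  0.15      ]
[0.48506219 0.05686685 0.15      ]
[0.60688681 0.17164982 0.15      ]
```

View pics/topc.png

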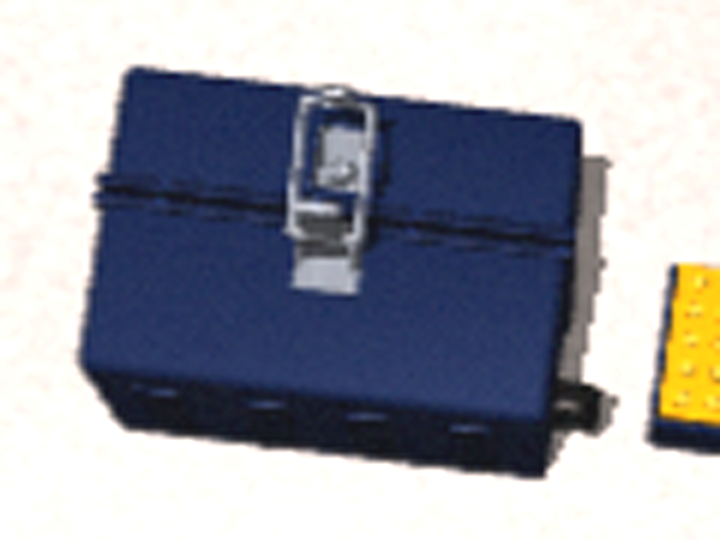

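View pics/scenec.png

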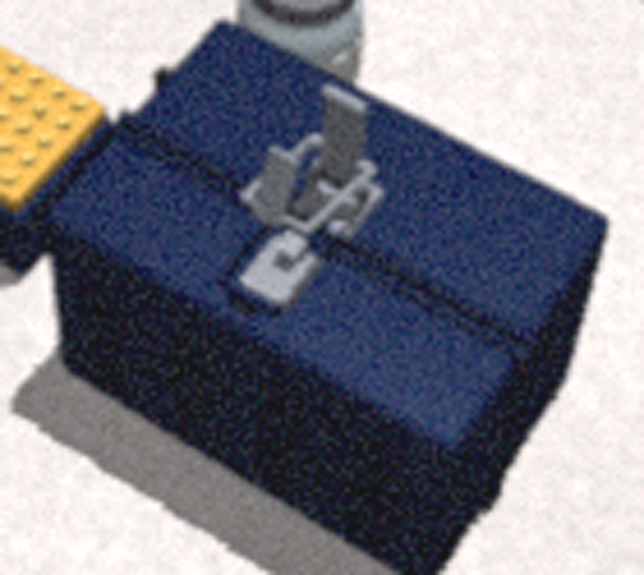

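```bash
cat > fit.py <<'E'
from h import *
from scipy.optimize import least_squares
T=lambda u,v:((u+.5)/6-.5+225,(v+.5)/6-.5+130)
S=lambda u,v:((u+.5)/4.6-.5+280,(v+.5)/4.6-.5+185)
def shell(p,x,y,z):
    s=p[3]; dx,dz=x-.020,z-.012
    return [.020+dx*np.cos(s)+dz*np.sin(s),y,.012-dx*np.sin(s)+dz*np.cos(s)]
def lev(p,r,y,n=0): # lever angle 0 -> -x
    L=p[4]; return [-.018-r*np.cos(L)+n*np.sin(L),y,.166+r*np.sin(L)+n*np.cos(L)]
def loop(p,x,y,z):
    a=p[5]; q=lev(p,.02,y); x+=.06
    return [q[0]+x*np.cos(a)-z*np.sin(a),y,q[2]+x*np.sin(a)+z*np.cos(a)]
def world(p,c):
    c=np.array(c); k,s=np.cos(p[2]),np.sin(p[2])
    return np.array([p[0]+k*c[0]-s*c[1],p[1]+s*c[0]+k*c[1],c[2]])
obs=[("top0",T(83,365),lambda p:[-.085,.11,.15]),("top0",T(548,418),lambda p:[-.085,-.11,.15]),
("top0",T(130,70),lambda p:shell(p,.062,.11,.15)),("top0",T(580,120),lambda p:shell(p,.062,-.11,.15)),
("scene0",S(228,22),lambda p:[-.085,-.11,.15]),("scene0",S(607,220),lambda p:[-.085,.11,.15]),
("scene0",S(50,207),lambda p:shell(p,.062,-.11,.15)),("scene0",S(458,447),lambda p:shell(p,.062,.11,.15)),
("scene0",S(324,92),lambda p:lev(p,.062,-.01)),("scene0",S(366,106),lambda p:lev(p,.062,.01)),
("scene0",S(271,153),lambda p:loop(p,.0065,-.007,.035)),("scene0",S(296,155),lambda p:loop(p,.0065,.007,.035)),
("scene0",S(245,196),lambda p:loop(p,0,-.0165,0)),("scene0",S(300,226),lambda p:loop(p,0,.0165,0)),
("top0",T(335,95),lambda p:loop(p,.0065,0,.035)),
]
def res(p): return np.concatenate([proj(n,world(p,f(p)))[0]-px for n,px,f in obs])
if __name__=="__main__":
    for L0 in(1.2,1.8):
        r=least_squares(res,[.57,.17,-.05,.05,L0,0],loss="soft_l1"); p=r.x
        print(r.cost,p.round(4)); print(r.fun.reshape(-1,2).round(1).tolist())
        for n,c in dict(end=lev(p,.055,0),root=lev(p,.02,0),bar=loop(p,0,0,0),tab=loop(p,.0065,0,.029),keep=shell(p,.0205,0,.158)).items(): print(n,np.round(c,4),world(p,c).round(4))
    np.save("p.npy",p)
    for n,k,o in(("top",6,(225,130)),("scene",4.6,(280,185))):
        im=cv2.imread(f"pics/{n}c.png")
        def seg(*cs):
            q=[(proj(n+"0",world(p,c))[0]-o)*k for c in cs]; cv2.polylines(im,[np.int32(q)],False,(0,0,255),1)
        seg(lev(p,0,-.01),lev(p,.062,-.01),lev(p,.062,.01),lev(p,0,.01))
        seg(*[loop(p,x,y,0) for x,y in((-.06,-.0175),(0,-.0175),(0,.0175),(-.06,.0175))])
        seg(*[loop(p,.0065,y,z) for y,z in((-.007,0),(-.007,.035),(.007,.035),(.007,0))])
        seg(*[shell(p,x,y,.1515) for x,y in((.0185,-.005),(.0415,-.005),(.0415,.005),(.0185,.005))])
        seg(*[shell(p,x,y,.15) for x,y in((0,-.11),(.062,-.11),(.062,.11),(0,.11))])
        cv2.imwrite(f"pics/{n}o.png",cv2.resize(im,(400,320)) if 0 else im)
    a,b=cv2.imread("pics/topo.png")[50:320,240:420],cv2.imread("pics/sceneo.png")[60:330,200:420]
    cv2.imwrite("pics/ov.png",np.hstack([cv2.resize(a,(360,540)),cv2.resize(b,(440,540))]))
E
python3 fit.py
```

```text
14.305528010805721 [ 0.5925  0.1723 -0.0374 -0.021   1.573   0.3748]
[[-1.8, -1.0], [-0.5, -0.0], [-1.6, -1.1], [0.6, -0.1], [-2.3, -2.7], [1.7, -1.0], [-1.7, -0.9], [0.2, -0.4], [0.1, -1.1], [-0.4, 0.3], [-0.3, -2.1], [0.5, 0.8], [-1.2, -0.6], [1.1, 0.8], [-0.9, -1.5]]
end [-0.0179  0.      0.221 ] [0.5747 0.173  0.221 ]
root [-0.018  0.     0.186] [0.5746 0.173  0.186 ]
bar [0.0379 0.     0.208 ] [0.6304 0.1709 0.208 ]
tab [0.0333 0.     0.2373] [0.6258 0.171  0.2373]
keep [0.0174 0.     0.158 ] [0.6099 0.1716 0.158 ]
14.305528010803842 [ 0.5925  0.1723 -0.0374 -0.021   1.573   0.3748]
[[-1.8, -1.0], [-0.5, -0.0], [-1.6, -1.1], [0.6, -0.1], [-2.3, -2.7], [1.7, -1.0], [-1.7, -0.9], [0.2, -0.4], [0.1, -1.1], [-0.4, 0.3], [-0.3, -2.1], [0.5, 0.8], [-1.2, -0.6], [1.1, 0.8], [-0.9, -1.5]]
end [-0.0179  0.      0.221 ] [0.5747 0.173  0.221 ]
root [-0.018  0.     0.186] [0.5746 0.173  0.186 ]
bar [0.0379 0.     0.208 ] [0.6304 0.1709 0.208 ]
tab [0.0333 0.     0.2373] [0.6258 0.171  0.2373]
keep [0.0174 0.     0.158 ] [0.6099 0.1716 0.158 ]
```

View pics/ov.png

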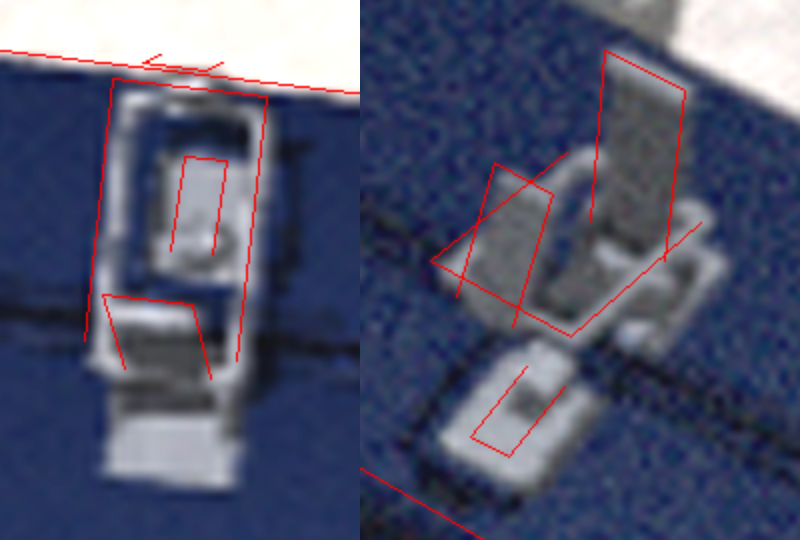

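The overlay shows the model roughly right: lever upright, loop raised about 0.37 rad. It isn't accurate to the millimetre, though, because the corners are rounded. I'll move in for wrist views.

Request:
send_rows(commands="85 0 0 -1 -.92;85 0 0 -1 -.92;85 0 0 -1 -.92;85 0 0 -1 -.92;85 0 0 -1 0;85 0 0 -1 0", grip_force=20)

```text
t: 0.6
tcp_pos: [0.1807, 0.5978, 0.3597]
tool_rot: [0.018, 1.0, -0.001, -0.0]
force: [0.1, 0.2, 0.2]
finger_gap: 0.996
gripper_force: 0.0
```

Request:
send_rows(commands="85 -.95 -1 0 0;85 -.95 -1 0 0;85 -.95 -1 0 0;85 -.95 -1 0 0;85 -.95 -1 0 0;85 -.95 -1 0 0;85 -.95 -1 0 0;85 -.95 -1 0 0;85 -.95 -1 0 0;85 -.95 -1 0 0;85 -.95 -1 0 0;85 -.95 -1 0 0;85 -.95 -1 0 0;85 -.95 -1 0 0;85 -.95 -1 0 0;85 -.95 -1 0 0;85 -.95 -1 0 0;85 -.95 -1 0 0;85 -.95 -1 0 0;85 0 -1 0 0")

```text
t: 2.27
tcp_pos: [0.5301, 0.1835, 0.3586]
tool_rot: [0.019, 1.0, -0.0, 0.001]
force: [0.2, -0.4, 1.1]
finger_gap: 0.994
gripper_force: 0.0
```

```bash
cat >> h.py <<'E'
def snap(n,f):
    from station import cams
    d=cams.snapshot(n);cv2.imwrite(f"pics/{f}.png",cv2.convertScaleAbs(d["pixels"][...,::-1],alpha=1.6,beta=15));np.savez(f"{f}.npz",**d);return d
E
python3 - <<'E'
from h import *
from station import readout
s=readout.sense();print(s["t"],s["tcp_pos"],s["tool_rot"],s["force"])
d=snap("wrist","w1");print(d["eye"],R.from_quat(d["rotation"]).as_matrix())
print(proj("w1",[[.61,.17,.158],[.575,.173,.166],[.63,.17,.208]]))
E
```

```text
2.2667 [0.53013952 0.18346247 0.35858195] [ 1.91722180e-02  9.99815757e-01 -1.36721659e-04  9.26623882e-04] [ 0.18229925 -0.42738477  1.07183357]
[0.46390816 0.18598382 0.49315636] [[ 3.84850060e-02  9.63641193e-01  2.64413608e-01]
 [ 9.99259162e-01 -3.71606190e-02 -1.00107994e-02]
 [ 1.78954667e-04  2.64602986e-01 -9.64357417e-01]]
[[312.01814143 254.4365647 ]
 [313.23089241 223.94817026]
 [311.50435835 298.11477242]]
```

View pics/w1.png

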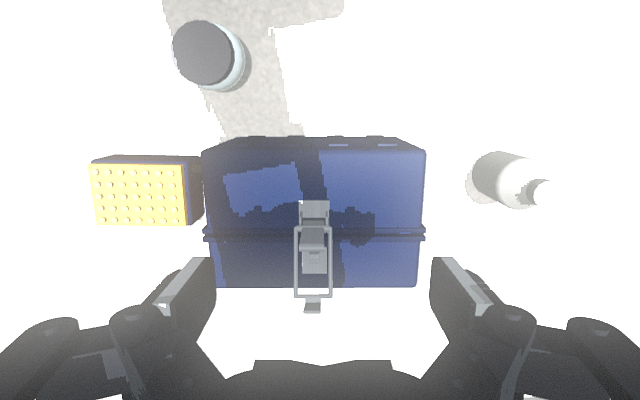

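The wrist view is clear. The latch is centred at column 313, and the seam at row 233 is level in the image, so the tool yaw matches the case.

Run:
```python
from h import *
d=np.load("w1.npz");im=cv2.convertScaleAbs(d["pixels"][...,::-1],alpha=2.2,beta=20)
a=cv2.resize(im[130:320,195:435],None,fx=1.6,fy=1.6,interpolation=cv2.INTER_CUBIC)
b=cv2.resize(im[190:320,280:350],None,fx=4.6,fy=4.6,interpolation=cv2.INTER_CUBIC)
c=np.zeros((598,800,3),np.uint8);c[:a.shape[0],:a.shape[1]]=a;c[:b.shape[0],400:400+b.shape[1]]=b
cv2.imwrite("pics/w1c.png",c)
```

```text
(no output)
```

View pics/w1c.png

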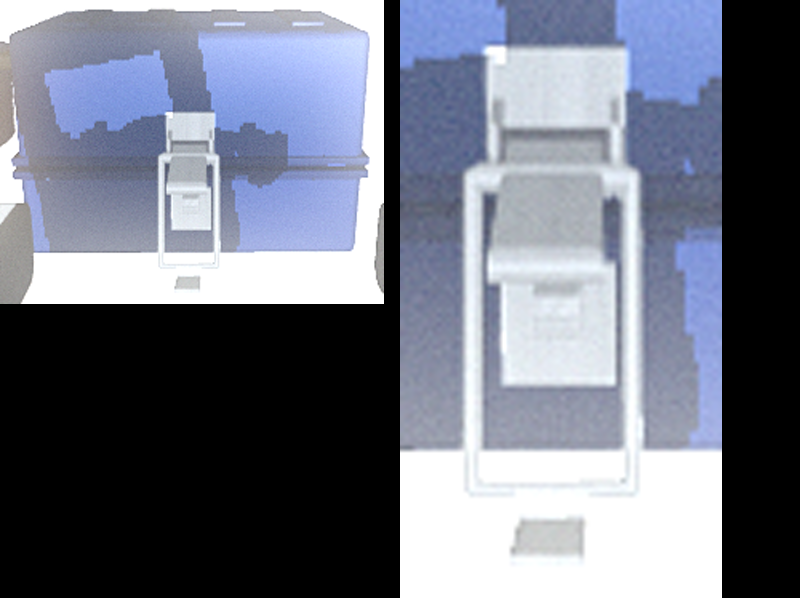

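Run:
```python
from h import *
A=lambda u,v:((u+.5)/1.6-.5+195,(v+.5)/1.6-.5+130)
B=lambda u,v:((u-400+.5)/4.6-.5+280,(v+.5)/4.6-.5+190)
print(cam("w1")[0])
yaw=-.0384;k,s=np.cos(yaw),np.sin(yaw);M=np.array([[k,s],[-s,k]])
def pr(n,px,z):
    w=atz("w1",px,z); print(n,w.round(4),"rot",(M@w[:2]).round(4))
pr("nearL",A(12,36),.15);pr("nearR",A(368,36),.15)
for r in(155,160,165,170,175,180):pr(f"seam{r}",A(300,r),.15)
pr("seamL165",A(14,158),.15);pr("seamR",A(367,158),.15)
pr("outL",A(35,250),.148);pr("outR",A(355,250),.148)
pr("plateL",B(503,385),.151);pr("plateR",B(615,385),.151);
pr("platetopL",B(503,272),.151)
for z in(.20,.208,.215):pr("barL",B(466,490),z);pr("barR",B(638,490),z)
pr("tabL",B(513,556),.243);pr("tabR",B(583,556),.243)
pr("levL",B(490,270),.228);pr("levR",B(607,270),.228)
pr("bracketL",B(487,45),.16);pr("bracketR",B(628,45),.16)
```

```text
[[359.63406881   0.         322.35974432]
 [  0.         359.63406881 202.0901129 ]
 [  0.           0.           1.        ]]
nearL [0.5044 0.07   0.15  ] rot [0.5014 0.0893]
nearR [0.5126 0.2819 0.15  ] rot [0.5014 0.3014]
seam155 [0.586  0.2418 0.15  ] rot [0.5763 0.2642]
seam160 [0.5894 0.2419 0.15  ] rot [0.5797 0.2643]
seam165 [0.5927 0.2419 0.15  ] rot [0.583  0.2645]
seam170 [0.5961 0.2419 0.15  ] rot [0.5864 0.2646]
seam175 [0.5995 0.2419 0.15  ] rot [0.5898 0.2648]
seam180 [0.6029 0.2419 0.15  ] rot [0.5932 0.2649]
seamL165 [0.5811 0.0615 0.15  ] rot [0.5783 0.0837]
seamR [0.5897 0.2841 0.15  ] rot [0.5783 0.3065]
outL [0.6467 0.0666 0.148 ] rot [0.6437 0.0913]
outR [0.6549 0.2791 0.148 ] rot [0.6437 0.304 ]
plateL [0.6339 0.1582 0.151 ] rot [0.6273 0.1825]
plateR [0.6349 0.1836 0.151 ] rot [0.6273 0.2079]
platetopL [0.6064 0.1597 0.151 ] rot [0.5998 0.1829]
barL [0.632  0.1537 0.2   ] rot [0.6257 0.1778]
barR [0.6333 0.1877 0.2   ] rot [0.6257 0.2119]
barL [0.6274 0.1546 0.208 ] rot [0.621  0.1785]
barR [0.6287 0.1877 0.208 ] rot [0.621  0.2117]
barL [0.6234 0.1553 0.215 ] rot [0.617  0.1792]
barR [0.6247 0.1876 0.215 ] rot [0.617  0.2115]
tabL [0.6203 0.1657 0.243 ] rot [0.6134 0.1894]
tabR [0.6207 0.1777 0.243 ] rot [0.6134 0.2014]
levL [0.5739 0.1634 0.228 ] rot [0.5672 0.1853]
levR [0.5746 0.1836 0.228 ] rot [0.5672 0.2055]
bracketL [0.5517 0.1598 0.16  ] rot [0.5452 0.1809]
bracketR [0.5528 0.1892 0.16  ] rot [0.5452 0.2102]
```

```bash
cat > fit2.py <<'E'
from fit import *
B=lambda u,v:((u-400+.5)/4.6-.5+280,(v+.5)/4.6-.5+190)
K=lambda q:[q[0],q[1],-.0384,q[2],q[3],q[4]]
o2=[("w1",B(552,490),lambda p:loop(p,0,0,0)),("w1",B(548,556),lambda p:loop(p,.0065,0,.036)),("w1",B(549,270),lambda p:lev(p,.062,0)),
("w1",B(558,385),lambda p:shell(p,.0415,0,.1515)),
("scene0",S(345,99),lambda p:lev(p,.062,0)),("scene0",S(283,154),lambda p:loop(p,.0065,0,.036)),("scene0",S(272,211),lambda p:loop(p,0,0,0))]
A=lambda u,v:((u+.5)/1.6-.5+195,(v+.5)/1.6-.5+130)
for inset in(.002,.004):
  o3=o2+[("w1",A(190,36),lambda p:[-.085+inset,0,.15]),("w1",A(195,250),lambda p:shell(p,.062-inset,0,.148))]
  def res(q):
    p=K(q); return np.concatenate([proj(n,world(p,f(p)))[0]-px for n,px,f in o3])
  r=least_squares(res,[.585,.172,.03,1.5,.35],x_scale=[.01,.01,.03,.3,.3]); p=K(r.x)
  print(inset,r.x.round(4),"ajar",p[3]*.146);print(r.fun.reshape(-1,2).round(1).tolist())
  for n,c in dict(end=lev(p,.055,0),root=lev(p,.02,0),bar=loop(p,0,0,0),tab=loop(p,.0065,0,.029),keep=shell(p,.0205,0,.158)).items(): print(n,np.round(c,4),world(p,c).round(4))
E
python3 fit2.py
```

```text
0.002 [0.5902 0.173  0.0134 1.5995 0.3609] ajar 0.0019579787083565466
[[0.5, 0.3], [0.2, 2.1], [0.0, -0.3], [0.5, -0.7], [0.3, -0.5], [0.8, -1.0], [0.7, -0.1], [0.2, -1.3], [-2.0, 0.8]]
end [-0.0164  0.      0.221 ] [0.5738 0.1736 0.221 ]
root [-0.0174  0.      0.186 ] [0.5728 0.1736 0.186 ]
bar [0.0387 0.     0.2072] [0.6289 0.1715 0.2072]
tab [0.0345 0.     0.2366] [0.6247 0.1716 0.2366]
keep [0.0225 0.     0.158 ] [0.6126 0.1721 0.158 ]
0.004 [0.5891 0.173  0.0302 1.6223 0.3502] ajar 0.004407916074427987
[[0.5, -0.5], [0.2, 1.6], [0.0, 0.0], [0.5, 0.2], [0.2, -0.4], [0.8, -0.9], [0.8, -0.1], [0.2, -0.4], [-2.0, -0.2]]
end [-0.0152  0.      0.2209] [0.5739 0.1736 0.2209]
root [-0.017  0.     0.186] [0.5721 0.1736 0.186 ]
bar [0.0394 0.     0.2066] [0.6284 0.1715 0.2066]
tab [0.0355 0.     0.236 ] [0.6246 0.1716 0.236 ]
keep [0.0249 0.     0.1579] [0.614  0.172  0.1579]
```

Request:
send_rows(commands="60 -.79 -.07 0 0;60 -.79 -.07 0 0;60 -.79 -.07 0 0;60 -.79 -.07 0 0;60 -.79 -.07 0 0;60 -.8 -.07 0 0;50 0 0 .9 0;50 0 0 .9 0;50 0 0 .9 0;50 0 0 .9 0;50 0 0 .5 0;50 0 0 0 0;50 0 0 0 0;50 0 0 0 0")

```text
t: 3.48
tcp_pos: [0.6222, 0.1735, 0.2784]
tool_rot: [0.018, 1.0, 0.0, 0.001]
force: [0.2, -0.5, -0.0]
finger_gap: 0.589
gripper_force: 0.0
```

Run:
```python
from h import *
from station import readout
s=readout.sense();print(s["t"],s["tcp_pos"],s["tool_rot"],s["force"])
d=snap("wrist","w2");print(d["eye"])
cv2.imwrite("pics/w2c.png",cv2.resize(cv2.imread("pics/w2.png")[180:400,170:470],None,fx=2.4,fy=2.4))
print(proj("w2",[[.6247,.1716,.236],[.613,.172,.158],[.6287,.1715,.207]]))
```

```text
3.4833 [0.6222432  0.17351082 0.27843361] [1.83716561e-02 9.99830719e-01 1.45577726e-04 9.96881372e-04] [ 0.23686179 -0.46356653 -0.01953432]
[0.55598097 0.17582305 0.41299074]
[[318.91629687 239.27105795]
 [319.74668379 184.99822652]
 [319.41969255 228.01922767]]
```

View pics/w2c.png

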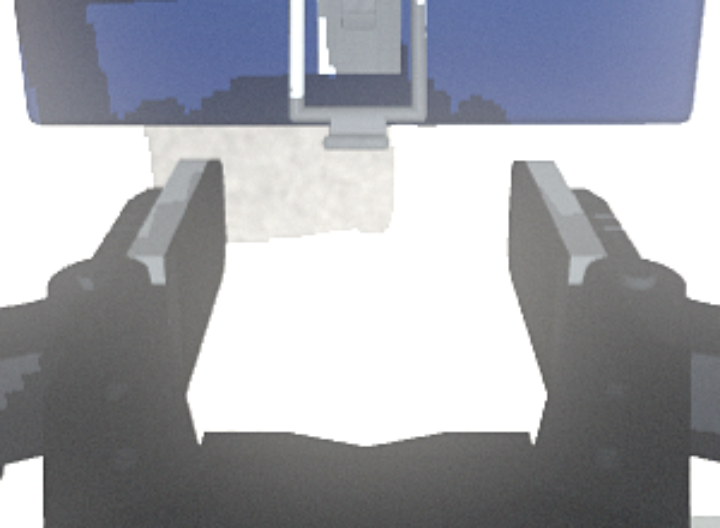

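The tab is at about px (318.7,239), within 1 px of the prediction. The fingers straddle it. Next I descend and pinch.

Request:
send_rows(commands="50 -.13 -.09 .5 0;50 0 0 .5 0;50 0 0 .5 0;50 0 0 .5 0;45 0 0 .5 0;40 0 0 .12 0;30 0 0 0 0;25 0 0 0 0;20 0 0 0 0;20 0 0 0 0", grip_force=20)

```text
t: 4.37
tcp_pos: [0.6246, 0.1715, 0.2257]
tool_rot: [0.018, 1.0, 0.0, 0.001]
force: [0.5, -0.3, -0.2]
finger_gap: 0.235
gripper_force: 0.0
```

Request:
send_rows(commands="10 0 0 0 0;5 0 0 0 0;0 0 0 0 0;0 0 0 0 0;0 0 0 0 0;0 0 0 0 0")

```text
t: 4.87
tcp_pos: [0.6247, 0.1713, 0.2254]
tool_rot: [0.018, 1.0, -0.0, 0.001]
force: [1.6, -0.5, 1.8]
finger_gap: 0.151
gripper_force: 21.4
```

Run:
```python
from h import *
from station import readout
s=readout.sense();print(s["t"],s["tcp_pos"],s["force"],s["finger_gap"]*85.4,s["gripper_force"])
print("plate edge",atz("w2",(319,210.8),.151))
X0,keep=.0-.018,None
# plan in world x (case cos~1): case origin .5895, pivot
px,pz=.5895-.018,.166
def tab(bx,bz):
    # root: intersection of circles, upper
    d=np.hypot(bx-px,bz-pz); ang=np.arctan2(bz-pz,bx-px)
    c=(.02**2+d*d-.06**2)/(2*.02*d); 
    if abs(c)>1: return None
    t=ang+np.arccos(c); rx,rz=px+.02*np.cos(t),pz+.02*np.sin(t)
    a=np.arctan2(bz-rz,bx-rx); g=lambda x,z:(bx+x*np.cos(a)-z*np.sin(a),bz+x*np.sin(a)+z*np.cos(a))
    return np.round([np.pi-t,a,*g(.0065,.029)],4)
print("L a tabx tabz")
for r in(.35,.2,.05,-.1,-.25,-.35,-.45,-.5):
    L=1.6;rx,rz=px-.02*np.cos(L),pz+.02*np.sin(L);bx,bz=rx+.06*np.cos(r),rz+.06*np.sin(r)
    print("bar",round(bx,4),round(bz,4),tab(bx,bz))
for bx in(.624,.622,.62,.618,.616,.614,.613,.612,.611,.610): print(bx,tab(bx,.156))
```

```text
4.8667 [0.62471125 0.17130393 0.22538292] [ 1.55384813 -0.48292885  1.78712547] 12.877242719325487 21.43401950597763
plate edge [0.63461454 0.17054731 0.151     ]
L a tabx tabz
bar 0.6284 0.2066 [1.6    0.35   0.6246 0.236 ]
bar 0.6309 0.1979 [1.6    0.2    0.6315 0.2276]
bar 0.632 0.189 [1.6    0.05   0.6371 0.2183]
bar 0.6318 0.18 [ 1.6    -0.1     0.6411  0.2082]
bar 0.6302 0.1711 [ 1.6    -0.25    0.6437  0.1976]
bar 0.6284 0.1654 [ 1.6    -0.35    0.6445  0.1904]
bar 0.6261 0.1599 [ 1.6    -0.45    0.6446  0.1832]
bar 0.6247 0.1572 [ 1.6    -0.5     0.6443  0.1796]
0.624 [ 1.5975 -0.5235  0.6441  0.1779]
0.622 [ 1.496  -0.5225  0.6421  0.1779]
0.62 [ 1.387  -0.5171  0.64    0.178 ]
0.618 [ 1.2672 -0.5061  0.6377  0.1782]
0.616 [ 1.131  -0.4873  0.6353  0.1786]
0.614 [ 0.9676 -0.4569  0.6326  0.1792]
0.613 [ 0.8684 -0.4347  0.6311  0.1796]
0.612 [ 0.7478 -0.4043  0.6294  0.1801]
0.611 [ 0.582  -0.3575  0.6272  0.1809]
0.61 None
```

Request:
send_rows(commands="0 -.17 0 .21 0;0 -.17 0 .22 0;0 -.14 0 .23 0;0 -.14 0 .24 0;0 -.1 0 .25 0;0 -.1 0 .25 0;0 0 0 0 0;0 0 0 0 0")

```text
t: 5.53
tcp_pos: [0.6406, 0.1707, 0.1962]
tool_rot: [0.018, 1.0, -0.0, -0.0]
force: [0.4, -0.1, 1.9]
finger_gap: 0.153
gripper_force: 21.6
```

Request:
send_rows(commands="0 -.07 0 .26 0;0 -.06 0 .27 0;0 -.02 0 .18 0;0 -.02 0 .18 0;0 0 0 0 0;0 0 0 0 0")

```text
t: 6.03
tcp_pos: [0.644, 0.1707, 0.1788]
tool_rot: [0.018, 1.0, -0.0, -0.0]
force: [0.2, -0.8, 2.5]
finger_gap: 0.154
gripper_force: 21.9
```

Run:
```python
from h import *
from station import readout
s=readout.sense();print(s["t"],s["tcp_pos"],s["force"],s["finger_gap"]*85.4,s["gripper_force"])
snap("wrist","w3");snap("scene","s3")
a=cv2.resize(cv2.imread("pics/w3.png")[60:330,220:420],(400,540),interpolation=2);b=cv2.resize(cv2.imread("pics/s3.png")[190:270,310:370],(400,540),interpolation=2)
cv2.imwrite("pics/m3.png",np.hstack([a,b]))
```

```text
6.0333 [0.64397979 0.17065209 0.17876627] [ 0.18050046 -0.76077383  2.52938703] 13.169957120825874 21.850909888744354
```

View pics/m3.png

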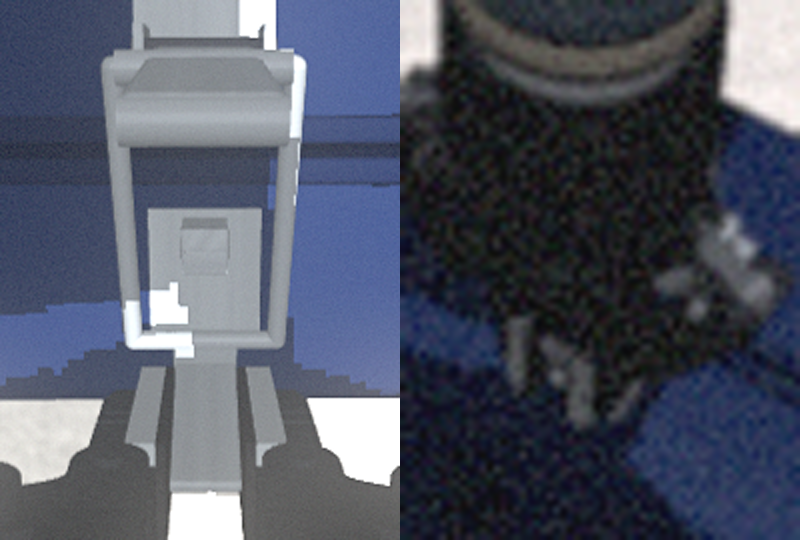

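Run:
```python
from h import *
P=lambda u,v:((u+.5)/2-.5+220,(v+.5)/2-.5+60)
pr=lambda n,px,z:print(n,atz("w3",px,z).round(4))
pr("bar",P(207,340),.165);pr("plateout",P(207,333),.1512);pr("lip out",P(205,271),.1597);pr("keeper back top",P(205,217),.164);pr("kL",P(181,250),.164);pr("kR",P(229,250),.164)
pr("plate in",P(205,208),.1512);pr("levertip",P(200,140),.225)
```

```text
bar [0.631  0.1715 0.165 ]
plateout [0.6341 0.1714 0.1512]
lip out [0.6167 0.1716 0.1597]
keeper back top [0.604  0.1721 0.164 ]
kL [0.6109 0.1667 0.164 ]
kR [0.6112 0.1769 0.164 ]
plate in [0.6041 0.172  0.1512]
levertip [0.584  0.1722 0.225 ]
```

Request:
send_rows(commands="0 0 0 .15 0;0 0 0 .15 0;0 0 0 .1 0;0 0 0 .05 0;0 0 0 0 0;0 0 0 0 0")

```text
t: 6.63
tcp_pos: [0.6437, 0.1707, 0.17]
tool_rot: [0.018, 1.0, -0.0, -0.0]
force: [0.3, -1.6, 3.0]
finger_gap: 0.152
gripper_force: 22.1
```

Request:
send_rows(commands="0 0 0 .05 0;0 0 0 0 0;0 0 0 0 0")

```text
t: 6.88
tcp_pos: [0.6439, 0.1706, 0.1692]
tool_rot: [0.018, 1.0, 0.0, 0.0]
force: [0.0, -0.9, 3.9]
finger_gap: 0.153
gripper_force: 22.2
```

Request:
send_rows(commands="0 0 0 .05 0;0 0 0 0 0;0 0 0 0 0")

```text
t: 7.13
tcp_pos: [0.6441, 0.1706, 0.1681]
tool_rot: [0.018, 1.0, 0.0, 0.0]
force: [1.0, -1.4, 3.9]
finger_gap: 0.153
gripper_force: 22.2
```

Request:
send_rows(commands="0 0 0 .05 0;0 0 0 0 0;0 0 0 0 0")

```text
t: 7.38
tcp_pos: [0.644, 0.1706, 0.167]
tool_rot: [0.018, 1.0, -0.0, 0.0]
force: [1.2, -1.0, 2.8]
finger_gap: 0.155
gripper_force: 22.2
```

Request:
send_rows(commands="0 0 0 .05 0;0 0 0 0 0;0 0 0 0 0")

```text
t: 7.63
tcp_pos: [0.644, 0.1706, 0.166]
tool_rot: [0.018, 1.0, -0.0, 0.0]
force: [2.2, -1.4, 3.3]
finger_gap: 0.156
gripper_force: 22.2
```

Run:
```python
from h import *
d=snap("wrist","w4");print(d["eye"],np.load("w3.npz")["eye"])
for f in("w3","w4"):
    g=np.load(f+".npz")["pixels"].astype(int)
    for c in (300,303,345): print(f,c,[(r,int(g[r,c-1:c+2,0].mean())) for r in range(200,252)])
    print("tabtop",[(r,int(g[r,322:328,0].mean())) for r in range(294,316)])
```

```text
[0.57797214 0.1730037  0.30069635] [0.57800924 0.17300348 0.31348446]
w3 300 [(200, 92), (201, 92), (202, 92), (203, 90), (204, 88), (205, 130), (206, 170), (207, 167), (208, 167), (209, 166), (210, 166), (211, 167), (212, 166), (213, 166), (214, 166), (215, 167), (216, 165), (217, 166), (218, 166), (219, 166), (220, 167), (221, 143), (222, 88), (223, 92), (224, 86), (225, 91), (226, 120), (227, 143), (228, 158), (229, 189), (230, 201), (231, 170), (232, 151), (233, 137), (234, 99), (235, 29), (236, 36), (237, 38), (238, 36), (239, 38), (240, 40), (241, 37), (242, 37), (243, 60), (244, 77), (245, 76), (246, 77), (247, 78), (248, 77), (249, 76), (250, 75), (251, 74)]
w3 303 [(200, 90), (201, 92), (202, 94), (203, 93), (204, 90), (205, 130), (206, 168), (207, 166), (208, 164), (209, 165), (210, 164), (211, 165), (212, 165), (213, 163), (214, 164), (215, 163), (216, 163), (217, 163), (218, 163), (219, 164), (220, 166), (221, 142), (222, 87), (223, 91), (224, 87), (225, 86), (226, 115), (227, 143), (228, 158), (229, 190), (230, 202), (231, 170), (232, 153), (233, 137), (234, 99), (235, 3
[... 2362 characters left out ...]
), (212, 89), (213, 89), (214, 90), (215, 90), (216, 89), (217, 89), (218, 91), (219, 84), (220, 78), (221, 87), (222, 91), (223, 95), (224, 99), (225, 96), (226, 91), (227, 85), (228, 83), (229, 87), (230, 88), (231, 89), (232, 90), (233, 90), (234, 91), (235, 78), (236, 38), (237, 39), (238, 37), (239, 36), (240, 39), (241, 39), (242, 40), (243, 60), (244, 77), (245, 79), (246, 78), (247, 78), (248, 78), (249, 78), (250, 76), (251, 79)]
tabtop [(294, 85), (295, 86), (296, 85), (297, 85), (298, 85), (299, 86), (300, 86), (301, 86), (302, 86), (303, 90), (304, 97), (305, 95), (306, 87), (307, 91), (308, 116), (309, 130), (310, 189), (311, 233), (312, 230), (313, 229), (314, 229), (315, 229)]
```

Run:
```python
from fit import *
for X in(.588,.5895,.591):
  for f,rb,rt in(("w3",230,305.3),("w4",224,309.3)):
    K=lambda q:[X,.173,-.0384,0,q[0],q[1]]
    g=lambda q:[proj(f,world(K(q),loop(K(q),0,0,0)))[0][1]-rb,proj(f,world(K(q),loop(K(q),.008,0,.035)))[0][1]-rt]
    r=least_squares(g,[1.6,-.4]);p=K(r.x);print(X,f,r.x.round(3),"bar",world(p,loop(p,0,0,0)).round(4),"tab",world(p,loop(p,.0065,0,.029)).round(4),r.cost)
```

```text
0.588 w3 [ 1.543 -0.212] bar [0.6281 0.1715 0.1734] tab [0.6405 0.171  0.2004] 3.0736545222307327e-25
0.588 w4 [ 1.737 -0.484] bar [0.6264 0.1715 0.1578] tab [0.6456 0.1708 0.1805] 9.887393259422909e-25
0.5895 w3 [ 1.474 -0.214] bar [0.6282 0.1715 0.1731] tab [0.6407 0.171  0.2001] 5.751490196657771e-25
0.5895 w4 [ 1.693 -0.498] bar [0.6266 0.1716 0.1572] tab [0.6462 0.1708 0.1795] 2.7222643206090852e-24
0.591 w3 [ 1.409 -0.219] bar [0.6283 0.1716 0.1727] tab [0.641  0.1711 0.1996] 1.655976812239948e-26
0.591 w4 [ 1.639 -0.508] bar [0.6268 0.1716 0.1568] tab [0.6465 0.1709 0.1789] 2.0194839173657902e-27
```

Request:
send_rows(commands="0 0 0 .05 0;0 0 0 0 0;0 0 0 0 0")

```text
t: 7.93
tcp_pos: [0.6439, 0.1706, 0.1651]
tool_rot: [0.018, 1.0, -0.0, -0.0]
force: [1.5, -0.6, 2.9]
finger_gap: 0.153
gripper_force: 22.2
```

Request:
send_rows(commands="0 0 0 .05 0;0 0 0 0 0;0 0 0 0 0")

```text
t: 8.18
tcp_pos: [0.6439, 0.1706, 0.164]
tool_rot: [0.018, 1.0, 0.0, -0.0]
force: [0.8, -0.4, 3.7]
finger_gap: 0.158
gripper_force: 22.2
```

Request:
send_rows(commands="0 0 0 .05 0;0 0 0 0 0;0 0 0 0 0")

```text
t: 8.43
tcp_pos: [0.644, 0.1707, 0.1634]
tool_rot: [0.018, 1.0, -0.0, 0.0]
force: [-0.4, -1.6, 5.4]
finger_gap: 0.154
gripper_force: 22.4
```

Contact with the base plate shows: force jumps to 5.4 N and the arm lags. I back up slightly, then draw back in small steps.

Request:
send_rows(commands="0 0 0 -.06 0;0 .1 0 -.01 0;0 .1 0 0 0;0 .1 0 0 0;0 .1 0 -.01 0;0 0 0 0 0;0 0 0 0 0")

```text
t: 9.02
tcp_pos: [0.6348, 0.1709, 0.1642]
tool_rot: [0.018, 1.0, -0.0, -0.001]
force: [1.5, -1.0, 0.1]
finger_gap: 0.154
gripper_force: 22.0
```

Request:
send_rows(commands="0 .07 0 0 0;0 .07 0 -.01 0;0 0 0 0 0;0 0 0 0 0")

```text
t: 9.35
tcp_pos: [0.633, 0.171, 0.1646]
tool_rot: [0.018, 1.0, -0.0, -0.0]
force: [2.5, -0.6, -0.5]
finger_gap: 0.151
gripper_force: 21.8
```

Request:
send_rows(commands="0 .05 0 -.01 0;0 0 0 0 0;0 0 0 0 0")

```text
t: 9.6
tcp_pos: [0.6323, 0.171, 0.1649]
tool_rot: [0.018, 1.0, -0.0, 0.0]
force: [3.6, -1.2, -3.3]
finger_gap: 0.155
gripper_force: 21.7
```

Request:
send_rows(commands="0 0 0 .04 0;0 0 0 0 0;0 0 0 0 0")

```text
t: 9.85
tcp_pos: [0.6322, 0.1711, 0.1644]
tool_rot: [0.018, 1.0, -0.0, 0.0]
force: [3.6, -2.1, -2.8]
finger_gap: 0.156
gripper_force: 21.8
```

Request:
send_rows(commands="0 .05 0 0 0;0 0 0 0 0;0 0 0 0 0")

```text
t: 10.1
tcp_pos: [0.6313, 0.1711, 0.1644]
tool_rot: [0.018, 1.0, -0.0, 0.0]
force: [3.3, -2.2, -2.1]
finger_gap: 0.157
gripper_force: 21.8
```

Run:
```python
from fit import *
d=snap("wrist","w5")
g=d["pixels"].astype(int)
for c in(300,345):print(c,[(r,int(g[r,c-1:c+2,0].mean())) for r in range(196,246)])
for c in(311,325):print(c,[(r,int(g[r,c-1:c+2,0].mean())) for r in range(290,320)])
```

```text
300 [(196, 34), (197, 32), (198, 45), (199, 75), (200, 91), (201, 91), (202, 90), (203, 91), (204, 91), (205, 91), (206, 90), (207, 92), (208, 90), (209, 90), (210, 91), (211, 91), (212, 90), (213, 90), (214, 91), (215, 86), (216, 128), (217, 168), (218, 158), (219, 128), (220, 116), (221, 114), (222, 125), (223, 185), (224, 200), (225, 177), (226, 154), (227, 139), (228, 128), (229, 147), (230, 164), (231, 164), (232, 165), (233, 143), (234, 85), (235, 88), (236, 89), (237, 91), (238, 91), (239, 91), (240, 91), (241, 92), (242, 90), (243, 81), (244, 76), (245, 76)]
345 [(196, 33), (197, 31), (198, 45), (199, 74), (200, 88), (201, 88), (202, 87), (203, 89), (204, 87), (205, 88), (206, 87), (207, 87), (208, 88), (209, 88), (210, 87), (211, 87), (212, 89), (213, 88), (214, 88), (215, 88), (216, 88), (217, 88), (218, 84), (219, 78), (220, 80), (221, 85), (222, 92), (223, 99), (224, 100), (225, 92), (226, 87), (227, 83), (228, 74), (229, 79), (230, 90), (231, 88), (232, 89), (233, 88), (234, 89), (235, 90), (236, 89), (237, 89), (238, 89), (239, 90), (240, 89), (241, 90), (242, 88), (243, 79), (244, 75), (245, 76)]
311 [(290, 82), (291, 82), (292, 84), (293, 83), (294, 84), (295, 84), (296, 84), (297, 83), (298, 84), (299, 84), (300, 85), (301, 85), (302, 86), (303, 89), (304, 91), (305, 89), (306, 84), (307, 94), (308, 120), (309, 135), (310, 132), (311, 126), (312, 184), (313, 229), (314, 225), (315, 223), (316, 225), (317, 226), (318, 226), (319, 228)]
325 [(290, 83), (291, 84), (292, 84), (293, 83), (294, 84), (295, 84), (296, 85), (297, 85), (298, 85), (299, 87), (300, 85), (301, 85), (302, 87), (303, 92), (304, 96), (305, 92), (306, 84), (307, 93), (308, 120), (309, 131), (310, 173), (311, 207), (312, 219), (313, 229), (314, 228), (315, 229), (316, 228), (317, 228), (318, 229), (319, 229)]
```

Run:
```python
from fit import *
for z in(.155,.157,.16,.163):print(z,atz("w5",(320,223.7),z))
X=.5895;f="w5"
K=lambda q:[X,.173,-.0384,0,q[0],q[1]]
g=lambda q:[proj(f,world(K(q),loop(K(q),0,0,0)))[0][1]-223.7,proj(f,world(K(q),loop(K(q),.008,0,.035)))[0][1]-308]
r=least_squares(g,[1,-.4]);p=K(r.x);print(r.x,r.cost,world(p,loop(p,0,0,0)),world(p,loop(p,.0065,0,.029)))
print("lip",proj("w5",[[.6167,.1716,.1597],[.634,.1714,.1512]]))
```

```text
0.155 [0.61399234 0.17072046 0.155     ]
0.157 [0.61331586 0.17075857 0.157     ]
0.16 [0.61230113 0.17081573 0.16      ]
0.163 [0.6112864  0.17087289 0.163     ]
[ 0.9773944  -0.46753087] 1.4944180988506848e-26 [0.61385937 0.17206414 0.15553985] [0.63271772 0.17133962 0.17849824]
lip [[322.32285594 233.53250818]
 [323.30484751 263.35053204]]
```

Request:
send_rows(commands="0 .04 0 -.01 0;0 0 0 0 0;0 0 0 0 0")

```text
t: 10.4
tcp_pos: [0.6307, 0.1711, 0.1645]
tool_rot: [0.018, 1.0, 0.0, 0.0]
force: [5.1, -1.1, -2.3]
finger_gap: 0.156
gripper_force: 21.7
```

Fx has risen to 5 N, so the bar meets the post under the lip. Releasing.

Request:
send_rows(commands="16 0 0 0 0;20 0 0 0 0;25 0 0 0 0;35 0 0 0 0;45 0 0 0 0;45 0 0 0 0;45 0 0 0 0")

```text
t: 10.98
tcp_pos: [0.63, 0.1712, 0.1645]
tool_rot: [0.018, 1.0, -0.0, -0.0]
force: [-0.0, 0.8, 0.2]
finger_gap: 0.529
gripper_force: 0.0
```

Run:
```python
from fit import *
from station import readout
s=readout.sense();print(s["tcp_pos"],s["force"],s["finger_gap"]*85.4)
d=snap("wrist","w6")
g=d["pixels"].astype(int)
for c in(300,345):print(c,[(r,int(g[r,c-1:c+2,0].mean())) for r in range(210,240)])
print([(r,int(g[r,324:327,0].mean())) for r in range(290,330)])
cv2.imwrite("pics/w6c.png",cv2.resize(cv2.imread("pics/w6.png")[60:340,200:440],None,fx=2.1,fy=2.1,interpolation=2))
```

```text
[0.63001062 0.17122471 0.16448038] [-0.00290912  0.81872716  0.21639004] 45.142261587526484
300 [(210, 90), (211, 91), (212, 91), (213, 90), (214, 90), (215, 91), (216, 89), (217, 90), (218, 87), (219, 127), (220, 166), (221, 162), (222, 162), (223, 162), (224, 163), (225, 164), (226, 165), (227, 141), (228, 86), (229, 87), (230, 98), (231, 126), (232, 149), (233, 168), (234, 195), (235, 192), (236, 163), (237, 150), (238, 126), (239, 97)]
345 [(210, 87), (211, 89), (212, 86), (213, 87), (214, 87), (215, 87), (216, 87), (217, 89), (218, 86), (219, 87), (220, 87), (221, 88), (222, 87), (223, 87), (224, 89), (225, 89), (226, 88), (227, 87), (228, 89), (229, 82), (230, 77), (231, 84), (232, 89), (233, 95), (234, 99), (235, 98), (236, 90), (237, 87), (238, 80), (239, 80)]
[(290, 87), (291, 87), (292, 87), (293, 87), (294, 88), (295, 88), (296, 88), (297, 89), (298, 88), (299, 90), (300, 89), (301, 90), (302, 90), (303, 91), (304, 90), (305, 92), (306, 92), (307, 93), (308, 92), (309, 90), (310, 93), (311, 92), (312, 91), (313, 95), (314, 102), (315, 103), (316, 100), (317, 94), (318, 123), (319, 203), (320, 233), (321, 231), (322, 229), (323, 229), (324, 230), (325, 229), (326, 229), (327, 230), (328, 229), (329, 231)]
```

Run:
```python
from fit import *
for X in(.588,.5895,.591):
  K=lambda q:[X,.173,-.0384,0,q[0],q[1]]
  g=lambda q:[proj("w6",world(K(q),loop(K(q),0,0,0)))[0][1]-234.3,proj("w6",world(K(q),loop(K(q),.008,0,.035)))[0][1]-317.5]
  r=least_squares(g,[1.2,-.3]);p=K(r.x);print(X,r.x,r.cost,world(p,loop(p,0,0,0)),world(p,loop(p,.0065,0,.029)))
print("lip",proj("w6",[[.6167,.1716,.1597],[.634,.1714,.1512]]))
```

```text
0.588 [ 0.81373669 -0.27268546] 8.077935669463161e-27 [0.61402812 0.17200003 0.16437805] [0.62808782 0.17145987 0.19055596]
0.5895 [ 0.78777631 -0.29865029] 1.6155871338926322e-26 [0.614717   0.17203119 0.1625219 ] [0.62945109 0.17146512 0.1883257 ]
0.591 [ 0.76693254 -0.32635218] 8.077935669463161e-27 [0.61541422 0.17206203 0.1606432 ] [0.63085685 0.17146874 0.18602869]
lip [[322.16825258 236.47355613]
 [323.15860806 266.02554461]]
```

View pics/w6c.png

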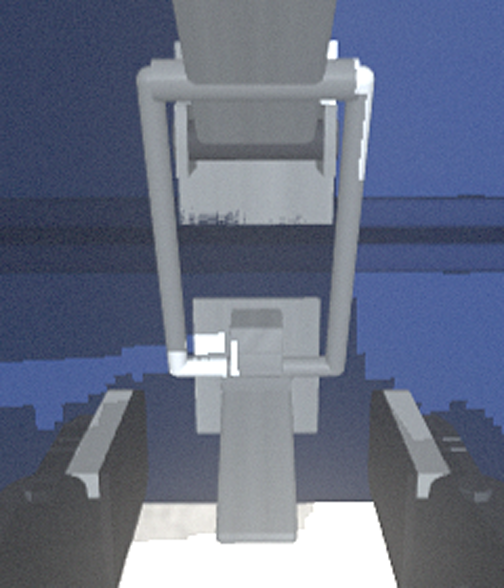

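The picture shows the keeper's lip occluding the middle of the bar, with the bar visible on both sides at crop row 365. The bar is therefore caught under the lip, and the lever is at about 0.8 rad. I lift clear, close the fingers and go over the lever end.

Request:
send_rows(commands="45 0 0 -.2 0;45 0 0 -.4 0;45 0 0 -.7 0;45 0 0 -.9 0;45 0 0 -.9 0;45 0 0 -.9 0;20 0 0 -.8 0;0 .9 0 0 0;0 .9 0 0 0;0 .9 0 0 0;0 .9 0 0 0;0 .9 0 0 0;0 .93 0 0 0;0 0 0 0 0;0 0 0 0 0;0 0 0 0 0")

```text
t: 12.37
tcp_pos: [0.5232, 0.1752, 0.2614]
tool_rot: [0.018, 1.0, 0.0, 0.001]
force: [0.2, 0.6, 0.8]
finger_gap: 0.002
gripper_force: 0.0
```

Run:
```python
from fit import *
from station import readout
s=readout.sense();print(s["t"],s["tcp_pos"],s["force"],s["finger_gap"]*85.4)
for n in("wrist","scene"):
    d=snap(n,n[0]+"7")
g=d["pixels"]
from fit import *
# compare scene with prediction: overlay check numerically of lever tip & bar
for X in (.5895,):
  p=[X,.173,-.0384,.02,.79,-.3]
  print(proj("s7",[world(p,lev(p,.062,0)),world(p,loop(p,.0065,0,.035)),world(p,loop(p,0,0,0))]))
  print(proj("w7",[world(p,lev(p,.062,-.01)),world(p,lev(p,.062,.01)),world(p,loop(p,.0065,0,.035)),world(p,loop(p,0,0,0))]))
w=np.load("w7.npz")["pixels"][...,0].astype(int)
print([(r,w[r,318:327].mean().astype(int)) for r in range(150,300,3)])
```

```text
12.3667 [0.52315817 0.17519269 0.26140613] [0.19804364 0.57609737 0.83064731] 0.20699432482560148
[[366.10734253 196.70994585]
 [338.50924241 235.06556704]
 [342.41535167 238.37015864]]
[[304.81763932 236.96883303]
 [341.12524818 237.00287705]
 [322.64760425 373.19468602]
 [322.61675521 323.77827252]]
[(150, np.int64(200)), (153, np.int64(64)), (156, np.int64(62)), (159, np.int64(60)), (162, np.int64(58)), (165, np.int64(57)), (168, np.int64(54)), (171, np.int64(52)), (174, np.int64(49)), (177, np.int64(49)), (180, np.int64(48)), (183, np.int64(46)), (186, np.int64(44)), (189, np.int64(43)), (192, np.int64(41)), (195, np.int64(40)), (198, np.int64(38)), (201, np.int64(37)), (204, np.int64(35)), (207, np.int64(35)), (210, np.int64(32)), (213, np.int64(32)), (216, np.int64(32)), (219, np.int64(29)), (222, np.int64(31)), (225, np.int64(28)), (228, np.int64(28)), (231, np.int64(28)), (234, np.int64(26)), (237, np.int64(27)), (240, np.int64(28)), (243, np.int64(49)), (246, np.int64(30)), (249, np.int64(32)), (252, np.int64(30)), (255, np.int64(29)), (258, np.int64(30)), (261, np.int64(29)), (264, np.int64(29)), (267, np.int64(27)), (270, np.int64(27)), (273, np.int64(27)), (276, np.int64(26)), (279, np.int64(25)), (282, np.int64(28)), (285, np.int64(31)), (288, np.int64(32)), (291, np.int64(30)), (294, np.int64(31)), (297, np.int64(33))]
```

Request:
send_rows(commands="0 0 0 .6 0;0 0 0 .6 0;0 0 0 .6 0;0 0 0 .2 0;0 0 0 .15 0;0 0 0 .15 0;0 0 0 0 0")

```text
t: 13.05
tcp_pos: [0.5221, 0.1751, 0.2143]
tool_rot: [0.018, 1.0, -0.0, -0.0]
force: [-0.8, -1.1, 0.6]
finger_gap: 0.002
gripper_force: 0.0
```

Request:
send_rows(commands="0 .02 0 .15 0;0 .02 0 .15 0;0 .04 0 .15 0;0 .04 0 .15 0;0 0 0 0 0;0 0 0 0 0")

```text
t: 13.55
tcp_pos: [0.5192, 0.1752, 0.2023]
tool_rot: [0.018, 1.0, -0.0, -0.0]
force: [0.1, 0.0, 0.5]
finger_gap: 0.0
gripper_force: 0.0
```

Request:
send_rows(commands="0 .04 0 .15 0;0 .04 0 .15 0;0 0 0 0 0;0 0 0 0 0")

```text
t: 13.88
tcp_pos: [0.5175, 0.1753, 0.1962]
tool_rot: [0.018, 1.0, -0.0, -0.0]
force: [0.1, 0.4, 0.2]
finger_gap: 0.005
gripper_force: 0.0
```

Request:
send_rows(commands="0 0 0 -.6 0;0 0 0 -.7 0;0 0 0 -.7 0;0 0 0 -.6 0;0 -.45 0 0 0;0 -.45 0 0 0;0 -.45 0 0 0;0 0 0 0 0;0 0 0 0 0")

```text
t: 14.63
tcp_pos: [0.5451, 0.174, 0.2473]
tool_rot: [0.019, 1.0, -0.0, -0.001]
force: [-0.1, -0.1, 0.7]
finger_gap: -0.006
gripper_force: 0.0
```

Request:
send_rows(commands="0 0 0 .15 0;0 0 0 .15 0;0 0 0 .15 0;0 0 0 .15 0;0 0 0 0 0;0 0 0 0 0")

```text
t: 15.13
tcp_pos: [0.5445, 0.1743, 0.2362]
tool_rot: [0.018, 1.0, -0.0, -0.0]
force: [0.2, 0.5, -0.1]
finger_gap: 0.003
gripper_force: 0.0
```

Request:
send_rows(commands="0 0 0 .15 0;0 0 0 .15 0;0 0 0 .15 0;0 0 0 0 0;0 0 0 0 0")

```text
t: 15.55
tcp_pos: [0.5434, 0.1744, 0.228]
tool_rot: [0.018, 1.0, -0.0, -0.001]
force: [-3.8, -0.5, 5.7]
finger_gap: 0.003
gripper_force: 3.1
```

Contact with the lever tip is at about z 0.220, so the lever is near 1.0 rad. I follow its arc down.

Request:
send_rows(commands="0 .13 0 .07 0;0 .14 0 .09 0;0 .14 0 .1 0;0 .14 0 .1 0;0 0 0 0 0")

```text
t: 15.97
tcp_pos: [0.5322, 0.1748, 0.2201]
tool_rot: [0.018, 1.0, -0.0, -0.001]
force: [-2.2, 0.2, 2.8]
finger_gap: -0.005
gripper_force: 1.5
```

Request:
send_rows(commands="0 .13 0 .11 0;0 .13 0 .12 0;0 .1 0 .12 0;0 0 0 0 0;0 0 0 0 0")

```text
t: 16.38
tcp_pos: [0.5259, 0.175, 0.2131]
tool_rot: [0.018, 1.0, -0.0, -0.001]
force: [-3.3, -0.0, 4.7]
finger_gap: 0.001
gripper_force: 2.4
```

Request:
send_rows(commands="0 .1 0 .12 0;0 .1 0 .13 0;0 .08 0 .13 0;0 .05 0 .13 0;0 0 0 0 0;0 0 0 0 0")

```text
t: 16.88
tcp_pos: [0.5201, 0.1752, 0.2029]
tool_rot: [0.018, 1.0, -0.0, 0.0]
force: [-2.0, 0.8, 1.6]
finger_gap: -0.002
gripper_force: 1.4
```

Request:
send_rows(commands="0 .06 0 .12 0;0 .05 0 .12 0;0 .04 0 .12 0;0 0 0 0 0;0 0 0 0 0")

```text
t: 17.3
tcp_pos: [0.5175, 0.1753, 0.1956]
tool_rot: [0.018, 1.0, -0.0, 0.001]
force: [-0.3, 1.0, 0.4]
finger_gap: -0.0
gripper_force: 0.4
```

Run:
```python
from fit import *
snap("scene","s8")
for f,L in(("s7",.9),("s8",.36)):
    g=np.load(f+".npz")["pixels"].astype(int)
    print(f)
    for r in range(212,246): print(r,"".join("#" if g[r,c].min()>75 else "+" if (g[r,c,2]-g[r,c,0]<14 and g[r,c,0]>40) else "." for c in range(318,372)))
    for a,b in((.614,.157),(.620,.157)):
        w=np.array([[a,.1716,b]]);print("bar",proj(f,w))
    p=[.5895,.173,-.0384,.02,L,0]
    print("root",proj(f,world(p,lev(p,.02,0))))
```

```text
s7
212 ....................................+..+.+............
213 .................................+.++.................
214 ...............................+..+++++...............
215 ....................................+.+.+.............
216 ....................................+.++..............
217 .............................+..........+++...........
218 ..................................+.++...++...........
219 ............................+.....+.+.......+.........
220 .................................+....+.+...+.........
221 ...........................+........+...+...+.........
222 ...................................+.++++..+..........
223 .........................+.............+..............
224 ..........................................+...........
225 .........................+................+...........
226 ................................+........+.+..........
227 .............................+..+...+.................
228 .......................+......+....+....+.............
229 ......................+......++..+.+..++..............
230 ...........................+..+
[... 2423 characters left out ...]
.......
236 ......................++++..........+.................
237 ........................++.+.......+..................
238 ..........................++......+...................
239 .........................+++..........................
240 ..................++......+++.........................
241 ..................+#+.....++++..+.....................
242 ................+##++.....++..+.......................
243 ................+#++.+++..++..........................
244 ...............+++++..+..++#++........................
245 ..............##++.+...+++###+........................
bar [[342.30774563 239.53414608]]
bar [[340.81731346 241.58577427]]
root [[358.58612785 215.42762869]]
```

Run:
```python
from fit import *
X=.5895
for f,L in(("s7",1.0),("s8",.36)):
  for a in(-.5,-.4,-.3,-.2,-.1,0,.2):
    p=[X,.173,-.0384,0,L,a]
    P=[loop(p,.0065,-.007,.035),loop(p,.0065,.007,.035),loop(p,0,-.0155,0),loop(p,0,.0155,0)]
    print(f,a,"bar",world(p,loop(p,0,0,0)).round(4)[[0,2]],[tuple(proj(f,world(p,c))[0].round(1).tolist()) for c in P])
g8=np.load("s8.npz")["pixels"].astype(int)
for r in range(222,252,2): print(r,[int(v) for v in g8[r,326:362,0]])
```

```text
s7 -0.5 bar [0.6133 0.1541] [(334.1, 238.5), (340.0, 241.8), (336.3, 236.7), (349.0, 243.8)]
s7 -0.4 bar [0.6159 0.1595] [(334.3, 236.3), (340.2, 239.6), (335.7, 236.1), (348.4, 243.2)]
s7 -0.3 bar [0.618  0.1651] [(334.7, 233.8), (340.6, 237.1), (335.3, 235.2), (348.0, 242.3)]
s7 -0.2 bar [0.6195 0.1709] [(335.3, 231.0), (341.3, 234.4), (334.9, 234.0), (347.8, 241.2)]
s7 -0.1 bar [0.6204 0.1768] [(336.1, 228.1), (342.1, 231.4), (334.8, 232.7), (347.7, 239.9)]
s7 0 bar [0.6207 0.1828] [(337.1, 224.9), (343.1, 228.3), (334.8, 231.1), (347.7, 238.3)]
s7 0.2 bar [0.6195 0.1947] [(339.6, 218.3), (345.7, 221.6), (335.3, 227.2), (348.4, 234.5)]
s8 -0.5 bar [0.6054 0.1443] [(336.2, 238.6), (342.0, 241.8), (338.3, 236.8), (350.8, 243.8)]
s8 -0.4 bar [0.608  0.1497] [(336.3, 236.4), (342.2, 239.7), (337.7, 236.1), (350.2, 243.2)]
s8 -0.3 bar [0.6101 0.1553] [(336.7, 233.9), (342.6, 237.2), (337.2, 235.3), (349.8, 242.4)]
s8 -0.2 bar [0.6116 0.1611] [(337.3, 231.2), (343.2, 234.5), (336.9, 234.2), (349.6, 241.3)]
s8 -0.1 bar [0.6125 0.1671] [(338.1, 228.3), (344.1, 231.6), (336.8, 232.8), (349
[... 1540 characters left out ...]
 [21, 22, 12, 22, 14, 22, 16, 21, 55, 76, 85, 74, 45, 33, 37, 36, 32, 29, 47, 47, 33, 38, 45, 40, 40, 18, 2, 9, 0, 0, 3, 0, 7, 5, 9, 0]
244 [4, 22, 20, 14, 23, 15, 41, 65, 72, 57, 43, 41, 40, 37, 41, 32, 35, 43, 71, 76, 60, 45, 29, 17, 8, 0, 5, 10, 2, 10, 1, 10, 5, 2, 0, 12]
246 [15, 9, 21, 14, 8, 17, 45, 65, 48, 35, 44, 36, 37, 44, 38, 45, 70, 84, 87, 85, 75, 39, 14, 10, 10, 5, 0, 1, 0, 10, 13, 2, 11, 12, 15, 9]
248 [15, 18, 19, 11, 17, 17, 15, 25, 15, 17, 17, 42, 38, 65, 84, 87, 85, 89, 90, 67, 30, 11, 11, 23, 13, 16, 1, 0, 8, 0, 0, 0, 18, 7, 1, 20]
250 [8, 19, 18, 10, 16, 24, 14, 2, 9, 15, 13, 13, 16, 34, 55, 81, 88, 68, 38, 0, 15, 16, 15, 21, 19, 22, 18, 9, 16, 19, 8, 12, 13, 15, 17, 16]
```

The scene pixels match a hooked loop: loop angle about −0.3 rad and bar z about 0.155. I carry on pressing.

Request:
send_rows(commands="0 .03 0 .12 0;0 .02 0 .12 0;0 .02 0 .12 0;0 0 0 0 0;0 0 0 0 0")

```text
t: 17.77
tcp_pos: [0.5159, 0.1754, 0.1884]
tool_rot: [0.018, 1.0, -0.0, 0.0]
force: [0.7, 0.0, -0.5]
finger_gap: -0.002
gripper_force: 0.0
```

Request:
send_rows(commands="0 .01 0 .1 0;0 .01 0 .1 0;0 0 0 0 0;0 0 0 0 0")

```text
t: 18.1
tcp_pos: [0.5152, 0.1754, 0.1845]
tool_rot: [0.018, 1.0, -0.0, -0.0]
force: [0.1, 0.4, 0.3]
finger_gap: -0.001
gripper_force: 0.0
```

Request:
send_rows(commands="0 0 0 .1 0;0 0 0 .1 0;0 0 0 0 0;0 0 0 0 0")

```text
t: 18.43
tcp_pos: [0.5151, 0.1754, 0.1805]
tool_rot: [0.018, 1.0, -0.0, -0.0]
force: [0.4, 0.4, 0.5]
finger_gap: 0.001
gripper_force: 0.0
```

Request:
send_rows(commands="0 0 0 -.5 0;0 0 0 -.7 0;0 0 0 -.7 0;0 0 0 -.7 0;0 -.4 0 0 0;0 -.4 0 0 0;0 -.3 0 0 0;0 0 0 0 0;0 0 0 0 0")

```text
t: 19.18
tcp_pos: [0.5372, 0.1744, 0.2316]
tool_rot: [0.019, 1.0, -0.0, -0.001]
force: [-0.1, -0.8, -0.3]
finger_gap: 0.005
gripper_force: 0.0
```

Request:
send_rows(commands="0 0 0 .2 0;0 0 0 .15 0;0 0 0 .15 0;0 0 0 .15 0;0 0 0 0 0;0 0 0 0 0")

```text
t: 19.68
tcp_pos: [0.5369, 0.1746, 0.2194]
tool_rot: [0.018, 1.0, -0.0, -0.0]
force: [0.1, -0.4, 0.0]
finger_gap: 0.005
gripper_force: 0.0
```

Request:
send_rows(commands="0 0 0 .12 0;0 0 0 .12 0;0 0 0 .12 0;0 0 0 0 0;0 0 0 0 0")

```text
t: 20.1
tcp_pos: [0.537, 0.1746, 0.2123]
tool_rot: [0.018, 1.0, -0.0, -0.0]
force: [0.4, 1.2, -0.7]
finger_gap: -0.006
gripper_force: 0.0
```

Request:
send_rows(commands="0 0 0 .12 0;0 0 0 .12 0;0 0 0 0 0;0 0 0 0 0")

```text
t: 20.43
tcp_pos: [0.537, 0.1746, 0.2075]
tool_rot: [0.018, 1.0, -0.0, -0.0]
force: [-0.1, -0.2, -0.2]
finger_gap: -0.004
gripper_force: 0.0
```

Request:
send_rows(commands="0 0 0 .12 0;0 0 0 .12 0;0 0 0 0 0;0 0 0 0 0")

```text
t: 20.77
tcp_pos: [0.537, 0.1746, 0.2027]
tool_rot: [0.018, 1.0, -0.0, -0.0]
force: [0.3, 0.5, -0.2]
finger_gap: -0.001
gripper_force: 0.0
```

Request:
send_rows(commands="0 0 0 .12 0;0 0 0 0 0;0 0 0 0 0")

```text
t: 21.02
tcp_pos: [0.5371, 0.1746, 0.2004]
tool_rot: [0.018, 1.0, -0.0, -0.0]
force: [0.5, -0.4, 0.5]
finger_gap: -0.001
gripper_force: 0.0
```

Request:
send_rows(commands="0 0 0 .12 0;0 0 0 .12 0;0 0 0 0 0;0 0 0 0 0")

```text
t: 21.35
tcp_pos: [0.537, 0.1745, 0.1954]
tool_rot: [0.018, 1.0, -0.0, -0.0]
force: [0.4, 0.7, 0.1]
finger_gap: -0.001
gripper_force: 0.0
```

Request:
send_rows(commands="0 0 0 .12 0;0 0 0 .1 0;0 0 0 0 0;0 0 0 0 0")

```text
t: 21.68
tcp_pos: [0.537, 0.1746, 0.1911]
tool_rot: [0.018, 1.0, -0.0, -0.0]
force: [1.2, 0.4, 0.2]
finger_gap: 0.0
gripper_force: 0.0
```

Request:
send_rows(commands="0 0 0 .1 0;0 0 0 0 0;0 0 0 0 0")

```text
t: 21.93
tcp_pos: [0.5371, 0.1746, 0.1892]
tool_rot: [0.018, 1.0, 0.0, -0.0]
force: [-0.2, 0.2, -0.6]
finger_gap: -0.003
gripper_force: 0.0
```

Request:
send_rows(commands="0 0 0 .1 0;0 0 0 .1 0;0 0 0 0 0;0 0 0 0 0")

```text
t: 22.27
tcp_pos: [0.537, 0.1746, 0.1851]
tool_rot: [0.018, 1.0, -0.0, -0.0]
force: [0.1, 0.1, -1.3]
finger_gap: 0.001
gripper_force: 0.0
```

Request:
send_rows(commands="0 0 0 .1 0;0 0 0 .1 0;0 0 0 0 0;0 0 0 0 0")

```text
t: 22.6
tcp_pos: [0.537, 0.1746, 0.1811]
tool_rot: [0.018, 1.0, -0.0, -0.0]
force: [-1.3, 0.2, 0.3]
finger_gap: 0.001
gripper_force: 0.0
```

Request:
send_rows(commands="0 0 0 .08 0;0 0 0 0 0;0 0 0 0 0")

```text
t: 22.85
tcp_pos: [0.5371, 0.1746, 0.1796]
tool_rot: [0.018, 1.0, -0.0, -0.0]
force: [-0.8, 1.2, -0.2]
finger_gap: 0.001
gripper_force: 0.0
```

Request:
send_rows(commands="0 0 0 .08 0;0 0 0 0 0;0 0 0 0 0")

```text
t: 23.1
tcp_pos: [0.5371, 0.1746, 0.178]
tool_rot: [0.018, 1.0, -0.0, -0.0]
force: [-0.4, 0.5, 0.4]
finger_gap: -0.001
gripper_force: 0.0
```

Request:
send_rows(commands="0 0 0 .06 0;0 0 0 0 0;0 0 0 0 0")

```text
t: 23.35
tcp_pos: [0.5371, 0.1746, 0.1768]
tool_rot: [0.018, 1.0, -0.0, -0.0]
force: [0.2, -0.3, 0.1]
finger_gap: 0.001
gripper_force: 0.0
```

Request:
send_rows(commands="0 0 0 .06 0;0 0 0 0 0;0 0 0 0 0")

```text
t: 23.6
tcp_pos: [0.5374, 0.1746, 0.1761]
tool_rot: [0.018, 1.0, 0.0, 0.0]
force: [0.3, 0.3, 3.7]
finger_gap: -0.003
gripper_force: 1.4
```

Contact comes at tip z of about 0.168, exactly the top of a flat lever. It went over centre by itself. A gentle press to confirm.

Request:
send_rows(commands="0 0 0 .05 0;0 0 0 0 0;0 0 0 0 0")

```text
t: 23.85
tcp_pos: [0.5374, 0.1746, 0.176]
tool_rot: [0.018, 1.0, 0.0, 0.001]
force: [-2.3, -1.0, 9.4]
finger_gap: 0.001
gripper_force: 4.3
```

Request:
send_rows(commands="0 0 0 -.3 0;0 0 0 -.8 0;0 0 0 -1 0;0 0 0 -1 0;0 .9 0 -1 0;0 .9 0 -1 0;0 .9 0 0 0;0 0 0 0 0;0 0 0 0 0")

```text
t: 24.6
tcp_pos: [0.4828, 0.1767, 0.2769]
tool_rot: [0.018, 1.0, -0.0, 0.0]
force: [0.2, 0.4, 0.6]
finger_gap: 0.003
gripper_force: 0.0
```

Run:
```python
from fit import *
from station import readout
s=readout.sense();print(s["t"],s["tcp_pos"],s["force"])
for n in("wrist","scene"): snap(n,n[0]+"9")
for L in(0,.05):
  for a in(-.25,-.2,-.15,-.1,0,.3):
    p=[.5895,.173,-.0384,0,L,a]
    P=[loop(p,.0065,-.007,.035),loop(p,.0065,.007,.035),loop(p,0,-.0155,0),loop(p,0,.0155,0)]
    print(L,a,"bar",world(p,loop(p,0,0,0)).round(4)[[0,2]],[tuple(proj("s9",world(p,c))[0].round(1).tolist()) for c in P])
p=[.5895,.173,-.0384,0,0,-.15]
for f in("s9","w9"):print(f,"lever corners",[proj(f,world(p,lev(p,r,y,.002)))[0].round(1).tolist() for r in(.062,.03) for y in(-.01,.01)],"tab",proj(f,world(p,loop(p,.0065,0,.035))),proj(f,world(p,loop(p,0,0,0))))
g=np.load("s9.npz")["pixels"].astype(int)
for r in range(190,250): print(r,"".join("#" if g[r,c].min()>75 else "+" if (g[r,c,2]-g[r,c,0]<16 and g[r,c,0]>33) else "." for c in range(318,392)))
```

```text
24.6 [0.48275784 0.17665496 0.2768926 ] [0.20204739 0.4058759  0.57242915]
0 -0.25 bar [0.6096 0.1512] [(337.2, 234.2), (343.1, 237.4), (337.3, 236.3), (349.9, 243.3)]
0 -0.2 bar [0.6103 0.1541] [(337.6, 232.8), (343.4, 236.1), (337.1, 235.7), (349.8, 242.8)]
0 -0.15 bar [0.6108 0.157 ] [(337.9, 231.4), (343.8, 234.7), (337.1, 235.0), (349.7, 242.1)]
0 -0.1 bar [0.6112 0.16  ] [(338.4, 229.9), (344.3, 233.2), (337.0, 234.3), (349.7, 241.4)]
0 0 bar [0.6115 0.166 ] [(339.3, 226.8), (345.3, 230.1), (337.0, 232.8), (349.8, 239.9)]
0 0.3 bar [0.6088 0.1837] [(343.4, 216.9), (349.4, 220.2), (338.0, 226.9), (350.9, 234.0)]
0.05 -0.25 bar [0.6096 0.1522] [(337.2, 233.9), (343.1, 237.2), (337.3, 236.0), (349.9, 243.1)]
0.05 -0.2 bar [0.6103 0.1551] [(337.6, 232.5), (343.5, 235.8), (337.2, 235.4), (349.8, 242.5)]
0.05 -0.15 bar [0.6108 0.158 ] [(337.9, 231.1), (343.9, 234.4), (337.1, 234.8), (349.7, 241.9)]
0.05 -0.1 bar [0.6112 0.161 ] [(338.4, 229.6), (344.3, 232.9), (337.0, 234.1), (349.7, 241.2)]
0.05 0 bar [0.6115 0.167 ] [(339.3, 226.6), (345.3, 229.8), (337.0, 232.5), (349.8, 239.6)]
0
[... 4424 characters left out ...]
...........+##++..+++++##+#+........................................
242 ................+##++++++.+++++#++........................................
243 ...............+++++++++++++++++..........................................
244 ...............+++++++.+++##+++...........................................
245 ..............+#++.+.++.++###+............................................
246 ..............++#++++++++###++............................................
247 ................++++++++###++.............................................
248 ..................+++######+..............................................
249 ....................++####+...............................................
```

The lever is flat on its stop, since it is stiff at the flat height. The loop is hooked with the bar at z of about 0.157, and the robot is clear. It went past centre by itself, which shows the latch is under tension. Handing in.

```bash
python3 -c "
from station import sign_off
print(sign_off())"
```

```text
the job is handed in; nothing more can be done
None
```

I handed the job in with the loop hooked under the keeper's lip, the lever flat on its stop past centre and the arm clear. The loop's pull and how far the case closed were not measured, only inferred from the lever going flat by itself and the bar's position.

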